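# Find and open the empty rack bay of the analyser

## Robot

A 6-joint arm with a two-finger parallel gripper is mounted at the origin on the work surface. World frame = base frame: x ahead of the robot, y to its left, z up, the work surface at z = 0. Lengths are in m, angles in rad, forces in N, time in s.
With the tool pointing down it reaches from about 0.35 to 0.85 m from the base axis. Payload 8.1 kg.
Tool frame: the origin (TCP) lies on the centre line of the jaws, within the pads' length; the fingertips stand 19 mm ahead of it and the grasp point (between the pads) is the TCP; z points along the fingers, y is the line along which they close (so a half turn about z gives the same grasp; the last joint's range is limited). The gripper opens to 93 mm and grips with 3 to 60 N. Pads are 15 mm wide; open, the fingers measure 128 mm over their backs; the gripper's body (75 mm by 188 mm) begins 65 mm behind the grasp point.
Start: joints at [-1.272, 0.13, 1.488, -0, 1.523, -0.085], TCP at [0.225, -0.556, 0.238] pointing down, gripper open.
Joint ranges: [-2.96, 2.96], [-0.89, 2.26], [0.02, 2.5], [-1.34, 4.48], [0, 2.73], [-2.66, 2.66]. Speed limits (rad/s): [2.39, 2.39, 2.79, 3.14, 3.14, 3.14].

## Interface

Orientations are given as a unit quaternion [x, y, z, w].
In Python, from workcell import readout, optics, workorder, nets gives the robot as it stands.
- The arm moves only by the shell command python3 -m inch 'ROWS'. ROWS is JSON, a list of rows, each a list of 3 entries, a list of its own where there are three numbers: the shift along the tool's x, y, z in units of 40 mm (1.0 is 40 mm), then the turn about the tool's z in units of 8 degrees (1.0 is 8 degrees), then the closure, from 0 (fully open) to 1 (shut). A call has 1 to 20 rows; each row is the pose to reach, as a shift and turn from the pose commanded when the call began, along the tool's axes at that moment; what a row does not reach only later rows make up. A row lasts 1/8 s, in which the tool goes at most 62.5 mm and 10.7 degrees, less where a joint would pass 70% of its speed; a pose out of reach is approached as far as the arm can. A call with a gripper value outside its range is refused whole. The fingers move at their own pace and stop on an object; the grip force is fixed at half the most. Time passes only in rows, so rows that repeat a pose let the fingers close. It gives the time, the measured TCP pose, the force and the opening at its end, in the units of the state.
- readout.observe(): the state, without advancing time (a new reading comes with each control period).
- optics.snapshot(name): name is "side" or "top"; returns (picture, depth): 384x512x3 uint8, blue, green, red; 384x512 float32, m along the optical axis (not along the pixel's ray), 0 where there is no reading.
- optics.camera_model(name): a dict with "intrinsics" (3x3 intrinsics, pixels), "origin" and "orientation" of the camera in the world. Camera axes: x right, y down, z forward; pixel columns grow to the right and rows downward; lengths in m; the calibration is good to about 2 mm. A picture is of the moment at which its call begins. camera_model takes no time and is no camera call.
- workorder.sign_off(): hands the job in, once; it reports no verdict.
Trained networks look in the newest picture that a camera, given by its name, has taken for a name from the list of things; names that differ only in an ending like _2 or _b are one class to them, and where a whole thing is asked for, a point or a joint stands for the part that bears it (a point fixed in the world has none). Each returns a list of dicts, best first, with "conf" (0 to 1); they miss things now and then, are a little off and sometimes report something else, mostly with a low value. They report only what shows in the picture. A call takes as long as a camera call.
- nets.cut_out(camera, target): "mask" (384x512 bool, what is visible of it) and "position" ([row, column] in pixels, amid what is visible of it).
- nets.spot_point(camera, target): "position" ([row, column] in pixels: a listed point, or the origin of a listed thing).
The state is a dict: "clock": time; "joints": joint angles; "joint_vel": joint speeds; "joint_efforts": joint torques, N m; "tcp_pos": TCP position; "tool_rot": TCP orientation; "wrist_force": force on the tool from outside, world axes, zero at the start; "wrist_torque": the same for the moment, N m; "grip_width": finger opening in m.
Only numpy, scipy, OpenCV 4.12 (cv2) and the standard library are available. Lean on these libraries where they do the work, as an engineer would, in place of code of your own. Each camera call takes 0.05 s, during which the arm holds its last target. There are 200 camera calls.

## Task

Three of the four bays in the analyser's loading deck have a full sample rack just under their flap, one bay is empty, and from outside they all look alike. Press gently with the fingertips on the ribbed end of each flap until you find the one that rocks down instead of stopping, then push that flap fully open and take the hand away, leaving it open. Do not force the blocked flaps or the deck, and leave the bottle, jar, beaker and carton standing where they are.

Things in the scene. Friction and masses are not known exactly. Their poses are not given: they have to be found in the camera images.
- deck: White analyser loading deck fixed to the bench, top 100 mm up. Origin: on the bench under the middle of the flaps' hinge line; x across the deck away from the robot, y along the row. It spans x -140 to 205 mm, y -215 to 215 mm; from x = 115 mm a rear housing with green cover, 150 mm high. Four identical grey flaps lie flush in its top, 88 mm apart, each over a hollow bay 90 mm deep.
- flap1 (a joint): Flap 1, leftmost seen from the robot (deck +y). Rad: 0 = flush, grows as the near edge sinks into the bay and the far edge rises; stop at 1.1 (fully open); starts at 0 to 0.02. Hinge friction 0.10 N m (2.5 N at the ribs): it stays where left. Over a full rack a flap stops hard at about 0.055 (near edge 3 mm down); over the empty bay it goes on down.
- flap1_press (a point): Where to press flap 1: on its upper face, at the middle of three low black grip ribs (2 mm), 40 mm from the hinge axis towards the robot, 15 mm from the near edge, on its centreline; moves with the flap. The flap is grey plastic, 80 mm long (deck x: 55 mm from axis to near edge, 25 mm to far edge), 72 mm wide (deck y), 4 mm thick, with 2 mm gaps round it.
- flap1_hinge (a point): Fixed point at deck-top height (100 mm above the bench) above the hinge axis of flap 1, mid-width; the axis itself lies 2 mm lower.
- flap2 (a joint): Flap 2, second from the left. Rad: 0 = flush, grows as the near edge sinks into the bay and the far edge rises; stop at 1.1 (fully open); starts at 0 to 0.02. Hinge friction 0.10 N m (2.5 N at the ribs): it stays where left. Over a full rack a flap stops hard at about 0.055 (near edge 3 mm down); over the empty bay it goes on down.
- flap2_press (a point): Where to press flap 2: on its upper face, at the middle of three low black grip ribs (2 mm), 40 mm from the hinge axis towards the robot, 15 mm from the near edge, on its centreline; moves with the flap. The flap is grey plastic, 80 mm long (deck x: 55 mm from axis to near edge, 25 mm to far edge), 72 mm wide (deck y), 4 mm thick, with 2 mm gaps round it.
- flap2_hinge (a point): Fixed point at deck-top height (100 mm above the bench) above the hinge axis of flap 2, mid-width; the axis itself lies 2 mm lower.
- flap3 (a joint): Flap 3, third from the left. Rad: 0 = flush, grows as the near edge sinks into the bay and the far edge rises; stop at 1.1 (fully open); starts at 0 to 0.02. Hinge friction 0.10 N m (2.5 N at the ribs): it stays where left. Over a full rack a flap stops hard at about 0.055 (near edge 3 mm down); over the empty bay it goes on down.
- flap3_press (a point): Where to press flap 3: on its upper face, at the middle of three low black grip ribs (2 mm), 40 mm from the hinge axis towards the robot, 15 mm from the near edge, on its centreline; moves with the flap. The flap is grey plastic, 80 mm long (deck x: 55 mm from axis to near edge, 25 mm to far edge), 72 mm wide (deck y), 4 mm thick, with 2 mm gaps round it.
- flap3_hinge (a point): Fixed point at deck-top height (100 mm above the bench) above the hinge axis of flap 3, mid-width; the axis itself lies 2 mm lower.
- flap4 (a joint): Flap 4, rightmost (deck -y). Rad: 0 = flush, grows as the near edge sinks into the bay and the far edge rises; stop at 1.1 (fully open); starts at 0 to 0.02. Hinge friction 0.10 N m (2.5 N at the ribs): it stays where left. Over a full rack a flap stops hard at about 0.055 (near edge 3 mm down); over the empty bay it goes on down.
- flap4_press (a point): Where to press flap 4: on its upper face, at the middle of three low black grip ribs (2 mm), 40 mm from the hinge axis towards the robot, 15 mm from the near edge, on its centreline; moves with the flap. The flap is grey plastic, 80 mm long (deck x: 55 mm from axis to near edge, 25 mm to far edge), 72 mm wide (deck y), 4 mm thick, with 2 mm gaps round it.
- flap4_hinge (a point): Fixed point at deck-top height (100 mm above the bench) above the hinge axis of flap 4, mid-width; the axis itself lies 2 mm lower.
- bottle: Bystander: small reagent bottle, 44 mm across, 85 mm tall, standing on the deck behind the flaps, about 80 mm beyond the hinge line. Origin: centre of its underside.
- jar: Bystander: small capped jar, 32 mm across, 40 mm tall, standing on the deck's front ledge, about 118 mm to the robot's side of the hinge line. Origin: centre of its underside.
- beaker: Bystander: white beaker, 64 mm across, 75 mm tall, on the bench to the left (+y) of the deck. Origin: centre of its underside.
- carton: Bystander: cardboard carton 70 x 110 x 60 mm on the bench to the right (-y) of the deck. Origin: centre of its underside.

How it is judged:
By the outcome, as a careful person would: the job done as asked, in the order asked, and still so for the second after the job is handed in, with the robot touching nothing.
It also fails if it takes over 48 s, if anything falls off the work surface, if the arm or the gripper's body presses on something with over 40 N, if the wrist force passes 120 N, or if a joint passes its speed limit or range.

## Working session

There is one attempt and no reset: what is moved stays moved. The work goes in short steps, Python scripts to look and compute and a shell command to move; the robot and the scene stay as the last step left them, time stands still between calls to the robot, and variables do not carry over. Pictures are saved under pics/ and viewed, on a budget of 10 in all, crops included, one or two more only if the job needs it, and the job is handed in when it is done.

```bash
mkdir -p pics
cat > h.py <<'E'
import numpy as np, cv2
from scipy.spatial.transform import Rotation as R
from workcell import readout, optics, nets
def ray(cam,rc):
    m=optics.camera_model(cam);K=np.array(m["intrinsics"])
    d=np.linalg.inv(K)@[rc[1],rc[0],1]
    o=m["orientation"]; o=np.array(o)
    Rm=o if o.shape==(3,3) else R.from_quat(o).as_matrix()
    return np.array(m["origin"]),Rm@d
def atz(cam,rc,z):
    o,d=ray(cam,rc); return o+d*(z-o[2])/d[2]
def atdepth(cam,rc,dep):
    o,d=ray(cam,rc); return o+d*dep
E
python3 - <<'E'
from h import *
np.set_printoptions(precision=4,suppress=True)
s=readout.observe();print({k:np.round(v,4) for k,v in s.items()})
for c in("side","top"):
    im,d=optics.snapshot(c);cv2.imwrite(f"pics/{c}0.png",im);print(optics.camera_model(c))
    for t in ["flap%d_%s"%(i,k) for k in("press","hinge") for i in(1,2,3,4)]+["deck","bottle","jar","beaker","carton"]:
        for r in nets.spot_point(c,t)[:2]:
            z=.1 if("flap" in t or t in("bottle","jar")) else 0
            print(c,t,round(r["conf"],2),np.round(r["position"],1),atz(c,r["position"],z))
E
```

```text
{'clock': np.float64(0.0), 'joints': array([-1.2724,  0.1312,  1.4893, -0.    ,  1.523 , -0.0854]), 'joint_vel': array([-0.0003,  0.0013, -0.0012, -0.0005,  0.0014, -0.0004]), 'joint_efforts': array([ -0.0022, -55.9862, -49.1752,   0.0767,   0.0357,  -0.0002]), 'tcp_pos': array([ 0.2245, -0.5558,  0.2366]), 'tool_rot': array([ 0.9817,  0.1907, -0.0001, -0.0009]), 'wrist_force': array([ 0.4681, -0.4068,  0.2006]), 'wrist_torque': array([0.0167, 0.007 , 0.0005]), 'grip_width': np.float64(0.0929)}
{'intrinsics': array([[358.8101,   0.    , 255.591 ],
       [  0.    , 358.8101, 195.1432],
       [  0.    ,   0.    ,   1.    ]]), 'origin': array([ 0.5446, -0.616 ,  0.7125]), 'orientation': array([ 0.9282, -0.0176,  0.0127, -0.3714])}
side flap1_press 0.68 [156.3 291.2] [0.6753 0.1051 0.1   ]
side flap1_press 0.58 [163.9 252.5] [0.5724 0.0781 0.1   ]
side flap2_press 0.87 [183.5 245.8] [0.5535 0.0068 0.1   ]
side flap3_press 0.67 [213.3 245.2] [ 0.5499 -0.0886  0.1   ]
side flap4_press 0.89 [242.8 235. ] [ 0.5268 -0.1692  0.1   ]
side flap1_hinge 0.95 [164.2 268.7] [0.614  0.0757 0.1   ]

[... 906 characters left out ...]
.8] [ 0.5446 -0.0877  0.1   ]
top flap1_hinge 0.73 [164.3 236.5] [0.623  0.0797 0.1   ]
top flap2_hinge 0.74 [173.1 273.6] [ 0.5996 -0.0205  0.1   ]
top flap3_hinge 0.18 [146.  191.5] [0.6729 0.2031 0.1   ]
top flap4_hinge 0.67 [185.9 336.5] [ 0.5662 -0.1885  0.1   ]
top deck 0.61 [178.1 282.2] [ 0.6046 -0.0485  0.    ]
top bottle 0.75 [158.9 353.9] [ 0.6405 -0.2373  0.1   ]
top jar 0.67 [214.8 248.7] [0.487  0.0448 0.1   ]
top jar 0.37 [211.6 399.6] [ 0.4988 -0.3534  0.1   ]
top beaker 0.62 [143.3 194.3] [0.7087 0.2156 0.    ]
top beaker 0.5 [185.2 335.9] [ 0.5846 -0.2067  0.    ]
top carton 0.75 [179.5 282.3] [ 0.6004 -0.0488  0.    ]
top carton 0.63 [212.1 400.2] [ 0.5068 -0.392   0.    ]
```

View pics/side0.png

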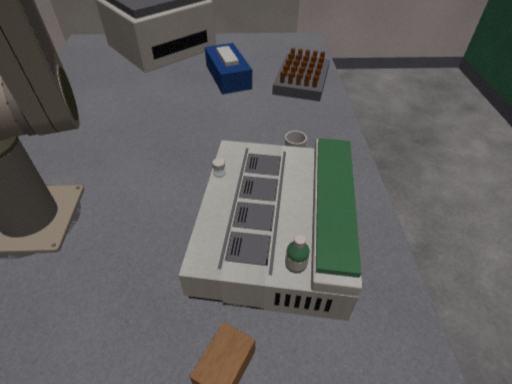

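View pics/top0.png

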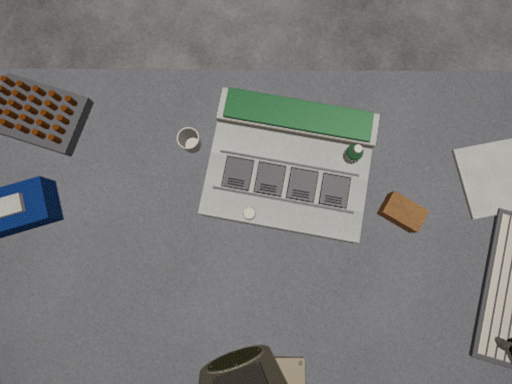

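```bash
cat >> h.py <<'E'
# fit deck: p = c + y*k*ey - hinge; press = -40 ex
from scipy.optimize import least_squares
obs=[]
for i,(a) in {1:[(.614,.0757),(.623,.0797)],2:[(.6011,-.0108)],3:[(.5803,-.0938)],4:[(.5696,-.1824),(.5662,-.1885)]}.items():
    for p in a: obs.append((0,(2.5-i)*.088,p))
for i,a in {1:[(.5724,.0781),(.5718,.0821)],2:[(.5535,.0068),(.5563,-.0004)],3:[(.5499,-.0886),(.5446,-.0877)],4:[(.5268,-.1692)]}.items():
    for p in a: obs.append((-.04,(2.5-i)*.088,p))
def pos(q,x,y): c,s=np.cos(q[2]),np.sin(q[2]); return np.array([q[0]+c*x-s*y,q[1]+s*x+c*y])
fit=least_squares(lambda q:np.concatenate([pos(q,x,y)-p for x,y,p in obs]),[.6,-.05,-.17],loss="soft_l1",f_scale=.004)
Q=fit.x
E
python3 - <<'E'
from h import *
print(Q,np.degrees(Q[2]));print(np.round(fit.fun.reshape(-1,2)*1000,1).tolist())
for i in(1,2,3,4):print(i,pos(Q,-.04,(2.5-i)*.088))
# flap line detection: ribs in rectified top-down view of deck plane z=.1 from both cams
m={}
for c in("side","top"):
    im=cv2.imread(f"pics/{c}0.png");mm=optics.camera_model(c);K=mm["intrinsics"];Rm=R.from_quat(mm["orientation"]).as_matrix()
    src=[];dst=[]
    for x,y in((-.14,.22),(.11,.22),(-.14,-.22),(.11,-.22)):
        p=Rm.T@(np.r_[pos(Q,x,y),.1]-mm["origin"]);p=K@(p/p[2]);src.append(p[:2]);dst.append(((.22-y)*1700+10,(.11-x)*1000*1.1+8))
    H=cv2.getPerspectiveTransform(np.float32(src),np.float32(dst));w=cv2.warpPerspective(im,H,(770,292))
    for i in(1,2,3,4):
        for x in(-.04,0):cv2.circle(w,(int((.22-(2.5-i)*.088)*1700+10),int((.11-x)*1100+8)),3,(0,0,255),-1)
    m[c]=w
cv2.imwrite("pics/rect.png",np.vstack([m["side"],m["top"]]))
E
```

```text
[ 0.59042302 -0.05227189 -0.17680892] -10.130404946208163
[[-0.4, 2.0], [-9.4, -2.0], [-2.9, 1.8], [2.4, -1.8], [-2.4, 0.2], [1.0, 6.3], [1.9, 6.6], [2.5, 2.6], [5.3, -8.7], [2.5, -1.5], [-6.6, 0.0], [-1.3, -0.9], [1.0, -6.0]]
1 [0.57426398 0.08470579]
2 [ 0.55878574 -0.00192229]
3 [ 0.54330749 -0.08855037]
4 [ 0.52782925 -0.17517844]
```

View pics/rect.png

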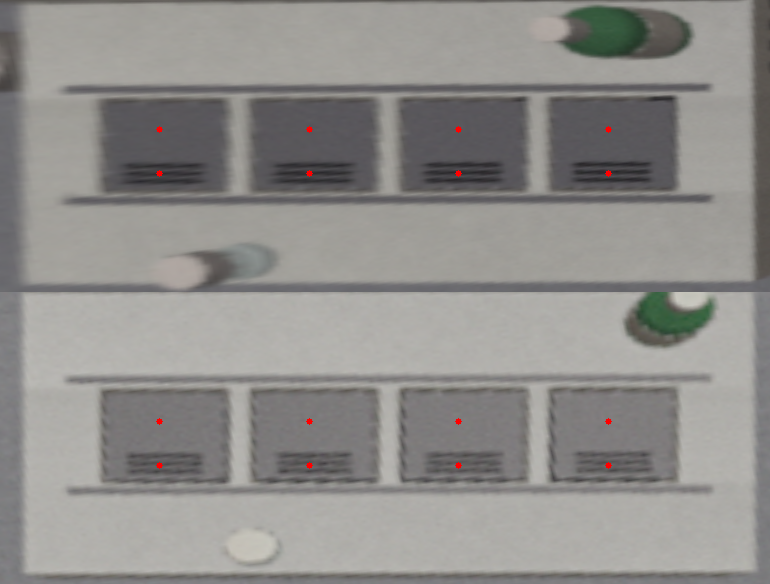

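The side view shows four flaps in a row at about (163,264), (188,260), (215,255) and (247,250). The jar is at (165,218), the bottle at (255,298), the beaker at (140,295) and the carton at (360,225). The top view agrees. In the rectified view the flap outlines sit about 3 mm towards deck -y of the fit, so I'll correct for that. The ribs line up in x.

```bash
cat >> h.py <<'E'
Q[:2]=pos(Q,0,-.003)
def togo(i,x,ztip):
    "shift in tool units from the present pose so that the fingertip is at deck x, flap i, height ztip"
    s=readout.observe();r=R.from_quat(s["tool_rot"]);xa=r.as_matrix()[:,0]
    d=np.r_[pos(Q,x,(2.5-i)*.088),ztip+.019]-s["tcp_pos"]
    return np.round(r.inv().apply(d)/.04,3), np.round((np.degrees(np.arctan2(xa[1],xa[0])-Q[2]))/8,3)
def deck():
    s=readout.observe();p=s["tcp_pos"];c,sn=np.cos(Q[2]),np.sin(Q[2]);d=p[:2]-Q[:2]
    print("t",round(s["clock"],2),"deck x,y,tip z mm",np.round([1e3*(c*d[0]+sn*d[1]),1e3*(-sn*d[0]+c*d[1]),1e3*(p[2]-.019)],1),"F",np.round(s["wrist_force"],1))
E
python3 -c "
from h import *
print(Q,togo(4,-.04,.13))"
```

```text
[ 0.58989535 -0.05522512 -0.17680892] (array([10.555, -5.935,  2.216]), np.float64(4.015))
```

```bash
python3 -m inch '[[[1.3,-0.75,0],1,1],[[2.6,-1.5,0],2,1],[[3.9,-2.2,0],3,1],[[5.2,-2.95,0],4.015,1],[[6.5,-3.65,0],4.015,1],[[7.8,-4.4,0],4.015,1],[[9.1,-5.1,0],4.015,1],[[10.555,-5.935,0.3],4.015,1],[[10.555,-5.935,1.3],4.015,1],[[10.555,-5.935,2.2],4.015,1],[[10.555,-5.935,2.2],4.015,1],[[10.555,-5.935,2.2],4.015,1],[[10.555,-5.935,2.2],4.015,1]]'; python3 -c "
from h import *
deck();print(togo(4,-.04,.102))"
```

```text
clock: 3.02
tcp_pos: [0.5285, -0.179, 0.1521]
tool_rot: [0.996, -0.089, 0.002, 0.001]
wrist_force: [-0.5, -0.4, 0.4]
grip_width: 0.0007
t 3.02 deck x,y,tip z mm [ -38.7 -132.7  133.1] F [-0.5 -0.4  0.4]
(array([-0.036, -0.017,  0.776]), np.float64(-0.004))
```

```bash
python3 -m inch '[[[-0.04,0,0.4],0,1],[[-0.04,0,0.7],0,1],[[-0.04,0,0.7],0,1]]'; python3 -m inch '[[[0,0,0.05],0,1],[[0,0,0.05],0,1]]';python3 -m inch '[[[0,0,0.05],0,1],[[0,0,0.05],0,1]]'; python3 -c "
from h import *
deck();print(togo(4,-.04,.102))"
```

```text
clock: 3.4
tcp_pos: [0.5245, -0.1774, 0.1198]
tool_rot: [0.996, -0.088, -0.001, -0.0]
wrist_force: [-0.5, 0.4, -0.7]
grip_width: 0.0002
clock: 3.65
tcp_pos: [0.5258, -0.1778, 0.1197]
tool_rot: [0.996, -0.088, 0.0, 0.0]
wrist_force: [0.4, 0.3, -0.1]
grip_width: 0.0
clock: 3.9
tcp_pos: [0.526, -0.178, 0.1179]
tool_rot: [0.996, -0.088, 0.0, 0.0]
wrist_force: [-0.9, -1.2, 0.7]
grip_width: 0.0007
t 3.9 deck x,y,tip z mm [ -41.3 -132.1   98.9] F [-0.9 -1.2  0.7]
(array([ 0.033, -0.002, -0.077]), np.float64(-0.0))
```

```bash
python3 -m inch '[[[0,0,0.03],0,1],[[0,0,0.03],0,1]]' | grep -E "tcp|force"; python3 -m inch '[[[0,0,0.03],0,1],[[0,0,0.03],0,1]]'| grep -E "tcp|force"; python3 -c "
from h import *
deck();print(togo(4,-.04,.102))"
```

```text
tcp_pos: [0.526, -0.178, 0.1171]
wrist_force: [-0.9, 0.4, 4.9]
tcp_pos: [0.5261, -0.178, 0.117]
wrist_force: [-5.0, 2.5, 13.0]
t 4.4 deck x,y,tip z mm [ -41.2 -132.1   98. ] F [-5.   2.5 13. ]
(array([ 0.029, -0.002, -0.101]), np.float64(0.001))
```

Flap 4 stops hard: 13 N with no further travel. On to flap 3.

```bash
python3 -m inch '[[[0.03,0,-0.4],0,1],[[0.03,-1.1,-0.4],0,1],[[0.03,-2.2,-0.4],0,1],[[0.03,-2.2,-0.2],0,1],[[0.03,-2.2,-0.1],0,1],[[0.03,-2.2,-0.1],0,1],[[0.03,-2.2,-0.1],0,1]]' | grep -E "tcp|force"; python3 -m inch '[[[0,0,0.04],0,1],[[0,0,0.04],0,1]]'| grep -E "tcp|force"; python3 -m inch '[[[0,0,0.03],0,1],[[0,0,0.03],0,1]]'| grep -E "tcp|force"; python3 -c "
from h import *
deck();print(togo(3,-.04,.102))"
```

```text
tcp_pos: [0.5422, -0.0924, 0.1193]
wrist_force: [-0.1, 0.5, -0.3]
tcp_pos: [0.5425, -0.0919, 0.1178]
wrist_force: [-0.3, -1.2, 1.0]
tcp_pos: [0.5426, -0.0919, 0.1172]
wrist_force: [-2.3, -2.7, 6.3]
t 5.78 deck x,y,tip z mm [-40.1 -44.4  98.2] F [-2.3 -2.7  6.3]
(array([ 0.004, -0.01 , -0.095]), np.float64(-0.0))
```

```bash
python3 -m inch '[[[0,0,0.025],0,1],[[0,0,0.025],0,1]]'| grep -E "tcp|force"; python3 -c "
from h import *
deck();print(togo(3,-.04,.102))"
```

```text
tcp_pos: [0.5426, -0.0919, 0.1171]
wrist_force: [-6.7, -0.9, 12.9]
t 6.03 deck x,y,tip z mm [-40.1 -44.4  98.1] F [-6.7 -0.9 12.9]
(array([ 0.003, -0.01 , -0.099]), np.float64(0.0))
```

Flap 3 is blocked as well: 12.9 N with no travel. Next is flap 2.

```bash
python3 -m inch '[[[0,0,-0.4],0,1],[[0,-1.1,-0.4],0,1],[[0,-2.2,-0.4],0,1],[[0,-2.2,-0.2],0,1],[[0,-2.2,-0.1],0,1],[[0,-2.2,-0.1],0,1],[[0,-2.2,-0.1],0,1]]' | grep -E "tcp|force"; python3 -m inch '[[[0,0,0.04],0,1],[[0,0,0.04],0,1]]'| grep -E "tcp|force"; python3 -m inch '[[[0,0,0.03],0,1],[[0,0,0.03],0,1]]'| grep -E "tcp|force"; python3 -c "
from h import *
deck();print(togo(2,-.04,.102))"
```

```text
tcp_pos: [0.5578, -0.0058, 0.1195]
wrist_force: [-0.1, -0.1, 0.1]
tcp_pos: [0.558, -0.0053, 0.118]
wrist_force: [0.8, -0.6, 0.9]
tcp_pos: [0.558, -0.0052, 0.1172]
wrist_force: [-2.9, -1.9, 5.4]
t 7.4 deck x,y,tip z mm [-40.2  43.6  98.2] F [-2.9 -1.9  5.4]
(array([ 0.004, -0.009, -0.095]), np.float64(-0.001))
```

```bash
python3 -m inch '[[[0,0,0.025],0,1],[[0,0,0.025],0,1]]'| grep -E "tcp|force"; python3 -c "
from h import *
deck();print(togo(2,-.04,.102))"
```

```text
tcp_pos: [0.5581, -0.0052, 0.1171]
wrist_force: [-5.4, -2.2, 12.2]
t 7.65 deck x,y,tip z mm [-40.1  43.6  98.1] F [-5.4 -2.2 12.2]
(array([ 0.002, -0.009, -0.097]), np.float64(0.0))
```

```bash
python3 -m inch '[[[0,0,-0.4],0,1],[[0,-1.1,-0.4],0,1],[[0,-2.2,-0.4],0,1],[[0,-2.2,-0.2],0,1],[[0,-2.2,-0.1],0,1],[[0,-2.2,-0.1],0,1],[[0,-2.2,-0.1],0,1]]' | grep -E "tcp|force"; python3 -m inch '[[[0,0,0.04],0,1],[[0,0,0.04],0,1]]'| grep -E "tcp|force"; python3 -m inch '[[[0,0,0.03],0,1],[[0,0,0.03],0,1]]'| grep -E "tcp|force";python3 -m inch '[[[0,0,0.025],0,1],[[0,0,0.025],0,1]]'| grep -E "tcp|force"; python3 -c "
from h import *
deck();print(togo(1,-.04,.102))"
```

```text
tcp_pos: [0.5733, 0.0809, 0.1197]
wrist_force: [-0.2, 0.2, -0.5]
tcp_pos: [0.5735, 0.0814, 0.1183]
wrist_force: [-0.4, -0.6, 0.7]
tcp_pos: [0.5735, 0.0816, 0.117]
wrist_force: [0.7, -1.4, 1.4]
tcp_pos: [0.5734, 0.0818, 0.1159]
wrist_force: [1.0, -1.7, 1.2]
t 9.28 deck x,y,tip z mm [-40.3 132.   96.9] F [ 1.  -1.7  1.2]
(array([ 0.008,  0.   , -0.128]), np.float64(0.0))
```

Flap 1 keeps giving at about 1.3 N. I'll go a few mm further before committing.

```bash
python3 -m inch '[[[0,0,0.06],0,1],[[0,0,0.12],0,1],[[0,0,0.12],0,1]]'| grep -E "tcp|force"; python3 -c "
from h import *
deck();s,d=optics.snapshot('side');cv2.imwrite('pics/side1.png',cv2.resize(s[130:280,190:330],None,fx=4,fy=4))"
```

```text
tcp_pos: [0.5733, 0.0821, 0.1108]
wrist_force: [1.0, -0.2, 1.1]
t 9.65 deck x,y,tip z mm [-40.5 132.2  91.8] F [ 1.  -0.2  1.1]
```

View pics/side1.png

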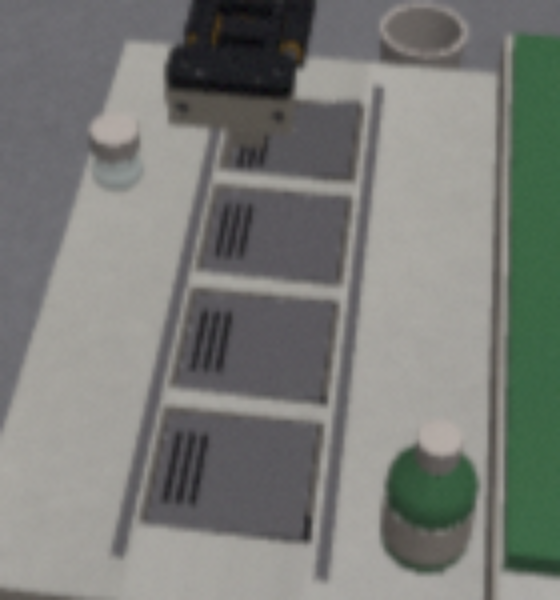

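Flap 1 has clearly rocked down. It's at (260,140) in the crop with its ribs low, and the other three are flush. The jar is clear of the gripper. Pushing on along the arc.

```bash
python3 -m inch '[[[0,0,0.1],0,1],[[0.01,0,0.2],0,1],[[0.03,0,0.3],0,1],[[0.06,0,0.4],0,1],[[0.11,0,0.5],0,1],[[0.16,0,0.6],0,1],[[0.2,0,0.68],0,1],[[0.24,0,0.74],0,1],[[0.24,0,0.74],0,1]]'| grep -E "tcp|force"; python3 -c "
from h import *
deck()"
```

```text
tcp_pos: [0.5825, 0.0801, 0.0809]
wrist_force: [-1.3, -0.2, 0.5]
t 10.82 deck x,y,tip z mm [-31.1 131.9  61.9] F [-1.3 -0.2  0.5]
```

```bash
for i in 1 2; do python3 -m inch '[[[0.05,0,0],0,1],[[0.05,0,0],0,1]]'| grep -E "force"; python3 -c "
from h import *
deck()"; done
```

```text
wrist_force: [-3.1, 1.7, -0.2]
t 11.07 deck x,y,tip z mm [-29.5 131.9  61.8] F [-3.1  1.7 -0.2]
wrist_force: [-4.6, 0.7, 0.1]
t 11.32 deck x,y,tip z mm [-27.6 131.9  61.9] F [-4.6  0.7  0.1]
```

```bash
for i in 1 2; do python3 -m inch '[[[0.04,0,0],0,1],[[0.04,0,0],0,1],[[0.04,0,0],0,1]]'| grep -E "force"; python3 -c "
from h import *
deck()"; done
```

```text
wrist_force: [-10.6, 1.4, 2.5]
t 11.7 deck x,y,tip z mm [-27.2 132.   61.7] F [-10.6   1.4   2.5]
wrist_force: [-16.9, 2.9, 6.7]
t 12.07 deck x,y,tip z mm [-26.9 131.9  61.5] F [-16.9   2.9   6.7]
```

Motion stops at x = -27 mm, where I predicted the 1.1 rad stop, and the force rises. Backing off now: first towards the robot, then up and away.

```bash
python3 -m inch '[[[-0.15,0,0],0,1],[[-0.3,0,0],0,1],[[-0.3,0,-0.5],0,1],[[-0.3,0,-1.5],0,1],[[-0.3,0,-2.8],0,1],[[-0.3,0,-4],0,1],[[-1.5,0,-4.5],0,1],[[-2.8,0,-4.5],0,1],[[-4,0,-4.5],0,1],[[-4,0,-4.5],0,1],[[-4,0,-4.5],0,1]]'
python3 - <<'E'
from h import *
deck()
for c in("side","top"):
    im,d=optics.snapshot(c)
    cv2.imwrite(f"pics/{c}2.png",cv2.resize(im[130:280,180:340] if c=="side" else im[85:245,180:420],None,fx=3,fy=3))
    for t in("bottle","jar","beaker","carton"):
        for r in nets.spot_point(c,t)[:1]: print(c,t,round(r["conf"],2),np.round(r["position"],1))
    # far edge height above deck: depth cloud in flap-1 far half
    m=optics.camera_model(c);v,u=np.mgrid[:384,:512];K=m["intrinsics"]
    P=np.stack([(u-K[0,2])/K[0,0]*d,(v-K[1,2])/K[1,1]*d,d],-1)[d>0]@R.from_quat(m["orientation"]).as_matrix().T+m["origin"]
    q=(P[:,:2]-Q[:2])@np.array([[np.cos(Q[2]),-np.sin(Q[2])],[np.sin(Q[2]),np.cos(Q[2])]])
    for i in(1,2,3,4):
        k=abs(q[:,1]-(2.5-i)*.088)<.025
        print(c,i,[(x,np.round(1e3*np.median(P[k&(abs(q[:,0]-x*1e-3)<.003),2]),0)) for x in(-45,-35,-25,-15,-5,5,9,13,20)])
E
```

```text
clock: 13.45
tcp_pos: [0.4334, 0.107, 0.2633]
tool_rot: [0.996, -0.088, 0.002, -0.0]
wrist_force: [0.5, 0.6, -0.4]
grip_width: 0.0005
t 13.45 deck x,y,tip z mm [-182.6  132.2  244.3] F [ 0.5  0.6 -0.4]
side bottle 0.78 [260.4 293.4]
side jar 0.59 [173.5 220.6]
side beaker 0.65 [152.9 290.5]
side carton 0.85 [367.1 226. ]
side 1 [(-45, np.float64(nan)), (-35, np.float64(nan)), (-25, np.float64(56.0)), (-15, np.float64(73.0)), (-5, np.float64(93.0)), (5, np.float64(112.0)), (9, np.float64(119.0)), (13, np.float64(111.0)), (20, np.float64(109.0))]
side 2 [(-45, np.float64(97.0)), (-35, np.float64(98.0)), (-25, np.float64(98.0)), (-15, np.float64(98.0)), (-5, np.float64(99.0)), (5, np.float64(99.0)), (9, np.float64(100.0)), (13, np.float64(100.0)), (20, np.float64(100.0))]
side 3 [(-45, np.float64(97.0)), (-35, np.float64(98.0)), (-25, np.float64(98.0)), (-15, np.float64(99.0)), (-5, np.float64(99.0)), (5, np.float64(99.0)), (9, np.float64(100.0)), (13, np.float64(100.0)), (20, np.float64(100.0))]
side 4 [(-45, np.float64(97.0)), (-35, np.float64(97.0)), (-25, np.float64(98.0)), (-15, np
[... 324 characters left out ...]
oat64(18.0)), (-15, np.float64(69.0)), (-5, np.float64(87.0)), (5, np.float64(107.0)), (9, np.float64(115.0)), (13, np.float64(119.0)), (20, np.float64(111.0))]
top 2 [(-45, np.float64(98.0)), (-35, np.float64(98.0)), (-25, np.float64(98.0)), (-15, np.float64(99.0)), (-5, np.float64(99.0)), (5, np.float64(99.0)), (9, np.float64(99.0)), (13, np.float64(99.0)), (20, np.float64(101.0))]
top 3 [(-45, np.float64(98.0)), (-35, np.float64(98.0)), (-25, np.float64(97.0)), (-15, np.float64(98.0)), (-5, np.float64(99.0)), (5, np.float64(99.0)), (9, np.float64(99.0)), (13, np.float64(99.0)), (20, np.float64(101.0))]
top 4 [(-45, np.float64(97.0)), (-35, np.float64(98.0)), (-25, np.float64(98.0)), (-15, np.float64(99.0)), (-5, np.float64(99.0)), (5, np.float64(99.0)), (9, np.float64(100.0)), (13, np.float64(100.0)), (20, np.float64(101.0))]
  return _methods._mean(a, axis=axis, dtype=dtype,
  ret = ret.dtype.type(ret / rcount)
```

View pics/side2.png

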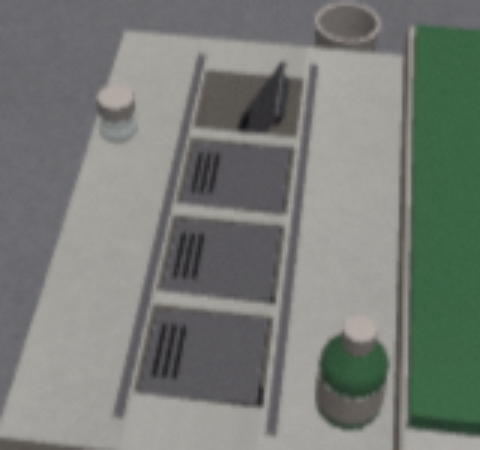

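View pics/top2.png

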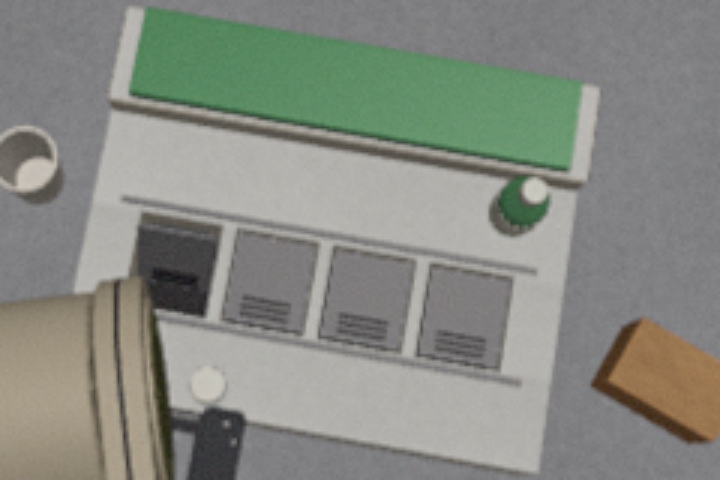

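Flap 1 stands open, at (262,100) in the side crop. Its depth slope works out at about 1.08 to 1.09 rad. The other flaps are down on their racks, and the jar, bottle, beaker and carton are upright where they were. Handing in.

```bash
python3 -c "
from workcell import workorder;print(workorder.sign_off())"
```

```text
the job is handed in; nothing more can be done
None
```

The empty bay was under flap 1, the leftmost. I pushed that flap fully open, took the hand away, and handed the job in at about 13.5 s on the robot's clock.

- **Pressing:** I tested the flaps in the order 4, 3, 2, 1. Flaps 4, 3 and 2 each stopped hard, and I stopped pressing at about 12 to 13 N vertically. Flap 1 rocked down at only about 1 N.
- **Opening:** I pushed flap 1 round until it met its stop, where the push reached about 18 N. I then backed off towards the robot before lifting clear.
- **Last checks:** Depth data from both cameras puts flap 1 at about 1.08 to 1.09 rad, against the 1.1 stop, and that small gap is within measuring error. Flaps 2 to 4 rest slightly sunk on their racks, 2 to 3 mm down at the near edge. The bottle, jar, beaker and carton are upright, and the networks found them within about 5 pixels of where they were. The wrist force is near zero with the hand clear.

No check failed. The fingertip height read about 2 mm lower than the deck figures suggested, which fits the camera calibration tolerance and the arm's sag.

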